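# Queue the sawn sleeves and hold the torch on their cut ends

## Robot

A 6-joint arm with a two-finger parallel gripper is mounted at the origin on the work surface. World frame = base frame: x ahead of the robot, y to its left, z up, the work surface at z = 0. Lengths are in mm, angles in degrees, forces in N, time in s.
With the tool pointing down it reaches from about 300 to 775 mm from the base axis. Payload 14.6 kg.
Tool frame: the origin (TCP) lies at the very end of the fingers, on their centre line; the grasp point (between the pads) lies bot.grasp_offset behind it (bot.grasp_offset is the distance from the TCP to the grasp point, in mm); z points along the fingers, y is the line along which they close (so a half turn about z gives the same grasp; the last joint's range is limited). The gripper opens to 85 mm and grips with 20 to 120 N. Pads are 22 mm wide; open, the fingers measure 114 mm over their backs; the gripper's body (76 mm by 85 mm) begins 54 mm behind the grasp point. The pads swing forward as they close: fully open they stand 13 mm farther back than shut.
Start: joints at [64.824, 17.183, 87.147, -0, 75.671, -3.816], TCP at [200.32, 512.212, 231.281] pointing down, gripper open.
Joint ranges: [-173.82, 173.82], [-45.26, 126.66], [13.44, 144.39], [-59.66, 239.66], [0, 175.72], [-146.38, 146.38]. Speed limits (degrees/s): [127.2, 127.2, 147.25, 180, 180, 180].

## Interface

Orientations are given as [roll, pitch, yaw] about the fixed x, y, z axes, in that order (R = Rz(yaw) Ry(pitch) Rx(roll)).
In Python, from cell import bot, optics gives the robot as it stands.
- The arm moves only by the shell command python3 -m crank 'ROWS' [OPENING] [FORCE]. ROWS is text: rows parted by semicolons, each of 6 numbers parted by spaces: the shift along the tool's x, y, z in m, then the turn, a rotation vector about the tool's x, y, z in degrees. A call has exactly 5 rows; each row shifts and turns the commanded pose from where the row before left it, along the tool's axes as they then stand; what a row does not reach is not made up. A row lasts 1/12 s, in which the tool goes at most 41.7 mm and 7.16 degrees, less where a joint would pass 70% of its speed; a pose out of reach is approached as far as the arm can. A call with a gripper value outside its range is refused whole. OPENING is the finger opening in m, from 0 to 0.0854, set as the call begins (- or left out, the last holds). The fingers move at their own pace and stop on an object; FORCE is the grip in N (left out, the last holds). Time passes only in rows, so rows that do not move let the fingers close, or fill a call up. It gives the time, the measured TCP pose, the force, the opening and the grip force at its end, in the units of the state.
- bot.observe(): the state, without advancing time (a new reading comes with each control period).
- optics.read_camera(name): name is "scene" or "side" or "wrist"; returns (picture, depth): 384x512x3 uint8, red, green, blue; 384x512 float32, mm along the optical axis (not along the pixel's ray), 0 where there is no reading.
- optics.get_calibration(name): a dict with "vertical_fov" (degrees; the focal length in pixels is half the picture's height over the tangent of half this angle, whatever the lens; pixels are square), "cx", "cy" (the principal point, pixels), "R" (3x3) and "t" (3): a world point X has camera coordinates R X + t. Camera axes: x right, y down, z forward; pixel columns grow to the right and rows downward; lengths in mm; the calibration is good to about 2 mm. A picture is of the moment at which its call begins: read the wrist's pose just before it. get_calibration takes no time and is no camera call; for the wrist camera it gives the pose at the moment of the call.
- bot.sign_off(): hands the job in; it is judged then, once.
Trained networks look in the newest picture that a camera, given by its name, has taken for a name from the list of things; names that differ only in an ending like _2 or _b are one class to them, and where a whole thing is asked for, a point or a joint stands for the part that bears it (a point fixed in the world has none). Each returns a list of dicts, best first, with "confidence" (0 to 1); they miss things now and then, are a little off and sometimes report something else, mostly with a low value. They report only what shows in the picture. A call takes as long as a camera call. They do not tell look-alikes from the thing itself.
- optics.find_in(query, camera): "pixel" ([column, row] in pixels, amid what is visible of it).
The state is a dict: "t": time; "joint_positions": joint angles; "dq": joint speeds; "effort": joint torques, N m; "eef_pos": TCP position; "tool_rot": TCP orientation; "ft_force": force on the tool from outside, world axes, zero at the start; "ft_torque": the same for the moment, N m; "width": opening from 0.0 (shut) to 1.0 (fully open); "gripper_force": force on a finger pad.
Only numpy, scipy, OpenCV 4.12 (cv2) and the standard library are available. Lean on these libraries where they do the work, as an engineer would, in place of code of your own. Each camera call takes 0.05 s, during which the arm holds its last target. There are 200 camera calls.

## Task

First slide the two loose sawn sleeves along the bench, standing and never lifted, one after the other into the guide-rail lane behind the sleeve already there, until all three stand in single file, touching, with the first against the end stop. Then draw the torch straight up out of the wooden tool block and hold it slanting halfway over (about 45 degrees), lens end down, with the lens centred about 5 cm above the middle sleeve and touching nothing, so that it rakes the cut ends. Finish still holding it there in the gripper; leave everything else where it is.

Things in the scene. Friction and masses are not known exactly. Their poses are not given: they have to be found in the camera images.
- lane: fixed lane: two aluminium rails 12 mm thick, 14 mm high, 54 mm apart, bench between them. Origin on the bench, on the centre line at the inner face of the end stop (78 wide, 16 thick, 22 mm high). x points along the lane to the stop, away from the robot; rails run from x = 0 to -150 mm, then flare to a mouth about 90 mm wide at -187 mm. A full row stands at x = -24, -72, -120 mm
- row_middle (a point): point on the lane's centre line 72 mm before the stop and 55 mm above the bench: centre of the upper rim of the middle sleeve of a full row
- sleeve_a: sawn steel tube sleeve standing upright, one of three alike: outside diameter 48 mm, bore 39 mm, 55 mm tall, about 0.26 kg; origin at the centre of its underside, z along the bore (up). Starts loose beside the lane mouth on one side
- sleeve_b: sawn steel tube sleeve standing upright, one of three alike: outside diameter 48 mm, bore 39 mm, 55 mm tall, about 0.26 kg; origin at the centre of its underside, z along the bore (up). Starts loose beside the lane mouth on the other side
- sleeve_c: sawn steel tube sleeve standing upright, one of three alike: outside diameter 48 mm, bore 39 mm, 55 mm tall, about 0.26 kg; origin at the centre of its underside, z along the bore (up). Starts already between the rails, 5 to 30 mm short of the end stop; it is pushed along by the next
- tool_block: wooden block fixed on the bench, 75 (x) by 175 (y) by 50 mm high, origin at the centre of its underside; two round blind sockets of 43 mm diameter, 40 mm deep, at y = +45 and -45 mm. The torch stands in one and the drift in the other, either way round
- torch: black pocket torch, 150 mm long, 0.15 to 0.25 kg, standing lens down in a socket, its lens 10 mm and its tail 160 mm above the bench. Origin at the centre of the lens face (lower end), z along the torch towards the tail. Head 38 mm diameter up to 32 mm, tapering to a straight round barrel of 28 mm diameter from 47 to 140 mm (grip here), then a tail cap with button
- drift: bystander: steel drift, 118 mm long, standing in the other socket; foot 36 mm, shank 20 mm, head 24 mm diameter; origin at its lower end
- slug: bystander: short solid steel slug, 48 mm diameter, 24 mm high, to the right of the lane; origin at the centre of its underside
- spray_can: bystander: spray can, 65 mm diameter, 160 mm tall, to the right of the lane; origin at the centre of its underside
- paste_jar: bystander: white jar, 60 mm diameter, 65 mm tall, beside the far end of the lane; origin at the centre of its underside
- wrench: bystander: wrench lying flat at the left, near the robot; origin on its underside
- blade_box: bystander: flat cardboard box 110 by 110 by 25 mm at the right, near the robot; origin at the centre of its underside
- hammer: bystander: hammer lying at the left, beyond the tool block; origin on its underside
Not all that is in view belongs to the job. What is shaped like the sleeve_b but red or yellow is not meant.

How it is judged:
By the outcome, as a careful person would: the job done as asked, in the order asked, and still so for the second after the job is handed in, while the arm keeps its last pose, push and grip.
It also fails if it takes over 67 s, if anything falls off the work surface, if the arm or the gripper's body presses on something with over 40 N, if the wrist force passes 120 N, or if a joint passes its speed limit or range.

## Working session

There is one attempt and no reset: what is moved stays moved. The work goes in short steps, Python scripts to look and compute and a shell command to move; the robot and the scene stay as the last step left them, time stands still between calls to the robot, and variables do not carry over. Pictures are saved under pics/ and viewed, at most 10 in all, crops included, and the job is handed in when it is done.

```bash
ls; mkdir -p pics; cat > h.py <<'E'
import numpy as np, cv2
from cell import bot, optics
def grab(n):
    c=optics.get_calibration(n); p,d=optics.read_camera(n); return c,p,d
def cloud(c,d):
    h,w=d.shape; f=h/2/np.tan(np.radians(c["vertical_fov"])/2)
    u,v=np.meshgrid(np.arange(w),np.arange(h))
    P=np.stack([(u-c["cx"])/f*d,(v-c["cy"])/f*d,d],-1)
    return (P-np.array(c["t"]))@np.array(c["R"])
def proj(c,X,h=384):
    f=h/2/np.tan(np.radians(c["vertical_fov"])/2)
    q=np.array(c["R"])@np.array(X)+np.array(c["t"]); return [round(c["cx"]+f*q[0]/q[2]),round(c["cy"]+f*q[1]/q[2])]
E
python3 - <<'E'
from h import *
s=bot.observe(); print({k:s[k] for k in("t","eef_pos","tool_rot","width")},bot.grasp_offset)
ims=[]
for n in("scene","side","wrist"):
    c,p,d=grab(n); np.savez(n+".npz",p=p,d=d,**{k:np.array(v) for k,v in c.items() if k in("R","t","cx","cy","vertical_fov")}); ims.append(p)
    P=cloud(c,d)
    for q in("sleeve_a","torch","tool_block","drift","lane","slug"):
        try:
            for r in optics.find_in(q,n):
                u,v=map(int,np.round(r["pixel"])); print(n,q,(u,v),round(r["confidence"],2),P[v,u].round())
        except Exception as e: print(n,q,e)
    cv2.imwrite(f"pics/{n}.png",cv2.resize(p[...,::-1],(800,600)))
E
```

```text
pics
{'t': 0.0, 'eef_pos': array([200.2346544 , 512.01127053, 230.71428457]), 'tool_rot': array([-1.79932741e+02, -4.95581850e-03,  1.58639206e+02]), 'width': 0.9991561836940178} 18.700000000000003
scene sleeve_a (261, 228) 0.87 [630. -50.   2.]
scene sleeve_a (292, 206) 0.71 [596.  61.  11.]
scene sleeve_a (285, 174) 0.69 [478.  85.  14.]
scene sleeve_a (275, 156) 0.58 [431.  68.  55.]
scene sleeve_a (218, 186) 0.54 [ 449. -126.    9.]
scene torch (335, 183) 0.9 [615. 177.  98.]
scene tool_block (345, 190) 0.87 [617. 218.  48.]
scene drift (363, 176) 0.8 [608. 275.  80.]
scene lane (271, 229) 0.93 [648. -26.  11.]
scene slug (161, 238) 0.68 [ 577. -328.   21.]
scene slug (362, 176) 0.42 [608. 272.  81.]
side sleeve_a (229, 218) 0.79 [618.  37.  17.]
side sleeve_a (281, 178) 0.73 [ 460. -106.   50.]
side sleeve_a (267, 224) 0.56 [498.  61.  27.]
side sleeve_a (224, 192) 0.53 [646. -69.  14.]
side sleeve_a (295, 232) 0.52 [415. 102.  51.]
side torch (227, 247) 0.74 [598. 196. 110.]
side tool_block (228, 279) 0.6 [592. 262.  57.]
side tool_block (226, 193) 0.27 [632. -33.  54.]
side drift (226, 283) 0.81 [593. 283.  77.]
side lane (237, 204) 0.85 [598. -20.  15.]
side slug (252, 143) 0.57 [ 570. -302.   18.]
wrist sleeve_a (97, 382) 0.42 [477.  92.   4.]
```

View pics/scene.png

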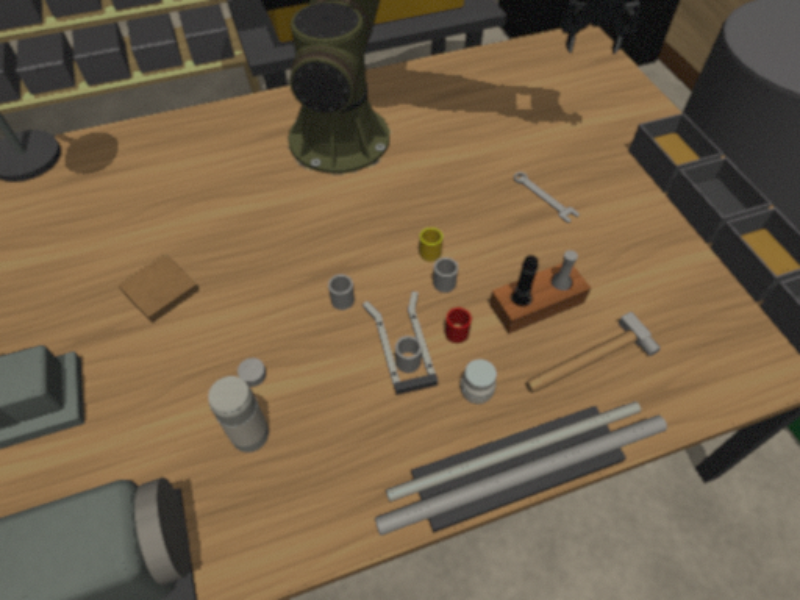

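View pics/side.png

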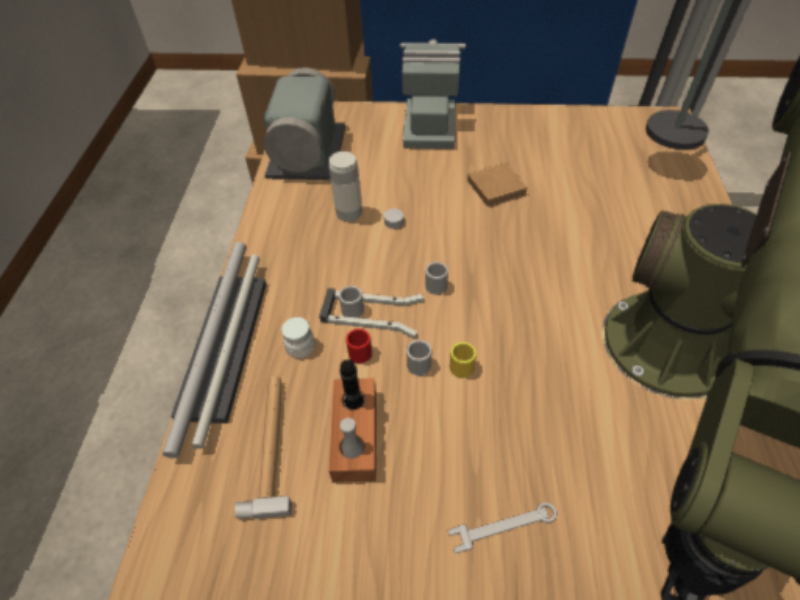

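The scene view (512-px units) shows these candidates:
- **Grey sleeves:** right (218,186), left (285,174), and one in the lane (261,228).
- **Look-alikes to avoid:** yellow (275,156), red (292,206), the low slug (161,238) and the jar (306,243).

The torch is the black one at (335,183), and the drift is at (363,176). I'll fit the geometry from the depth images.

```bash
cat >> h.py <<'E'
from scipy.optimize import least_squares
def circ(xy,c0,r=None):
    if r: f=lambda p:np.hypot(xy[:,0]-p[0],xy[:,1]-p[1])-r
    else: f=lambda p:np.hypot(xy[:,0]-p[0],xy[:,1]-p[1])-p[2]
    return least_squares(f,list(c0)+([] if r else [20]),loss="soft_l1",f_scale=2).x
def near(P,c,R,z0,z1):
    m=(np.hypot(P[...,0]-c[0],P[...,1]-c[1])<R)&(P[...,2]>z0)&(P[...,2]<z1); return P[m]
E
python3 - <<'E'
from h import *
D={}
for n in("scene","side"):
    z=np.load(n+".npz"); c={k:z[k] for k in z}; D[n]=(c,z["p"],cloud(c,z["d"]))
G={"A":(449,-115),"B":(478,85),"C":(630,-50),"yel":(425,75),"red":(600,55),"jar":(670,80)}
for k,g in G.items():
    g=np.array(g,float)
    for n in D:
        P=D[n][2]; q=g.copy()
        for _ in range(4):
            S=near(P,q,34,49,62)
            if len(S)<8: break
            q=circ(S[:,:2],q,21.75)
        print(k,n,len(S),q.round(1), S[:,2].mean().round(1) if len(S) else 0)
for n in D:
    P=D[n][2]
    S=near(P,(615,180),40,100,150); print("torch",n,len(S),circ(S[:,:2],S[:,:2].mean(0),14).round(1))
    S=near(P,(608,270),30,75,100); print("drift",n,len(S),circ(S[:,:2],S[:,:2].mean(0),10).round(1))
    bz=near(P,(560,-10),30,-20,5); print("bench",n,np.median(bz[:,2]) if len(bz) else 0)
    S=near(P,(660,-50),60,17,26);print("stop",n,len(S),S.mean(0).round(), cv2.minAreaRect(S[:,:2].astype(np.float32)))
    S=near(P,(570,-30),110,9,17)
    print("rails",n,len(S))
# height map top view mosaic
H=np.zeros((500,700,3),np.uint8) # x 350..800 ; y 300..-250, 1.25px/mm
for n in D:
    c,p,P=D[n]; m=(P[...,2]>7)&(P[...,2]<180)
    X=P[m]; C=p[m]; u=((320-X[:,1])*1.25).astype(int); v=((760-X[:,0])*1.25).astype(int)
    ok=(u>=0)&(u<699)&(v>=0)&(v<499); 
    for a,b,cc in zip(u[ok],v[ok],C[ok]): H[b:b+2,a:a+2]=cc[::-1]
cv2.imwrite("pics/top.png",H)
E
```

```text
A scene 32 [ 432.7 -114.1] 53.4
A side 75 [ 466.5 -125.7] 54.0
B scene 86 [496.1  77. ] 53.7
B side 87 [495.1  79.3] 54.4
C scene 95 [641.5 -53.6] 53.6
C side 76 [640.5 -51.2] 54.1
yel scene 76 [412.8  77.7] 53.9
yel side 84 [411.8  80.5] 54.3
red scene 86 [614.3  54.7] 54.2
red side 82 [612.6  57.2] 54.4
jar scene 0 [670.  80.] 0
jar side 0 [670.  80.] 0
torch scene 115 [606.3 185.9]
drift scene 39 [598.  275.4]
bench scene 0.19160099650640292
stop scene 211 [683. -57.  21.] ((660.4893188476562, -55.29591369628906), (77.58454132080078, 82.56712341308594), 85.37166595458984)
rails scene 485
torch side 110 [607.2 186.1]
drift side 31 [598.9 275.6]
bench side 0.8901272739668435
stop side 149 [676. -51.  22.] ((658.777587890625, -53.49229049682617), (79.17455291748047, 84.5895767211914), 84.46743774414062)
rails side 383
```

View pics/top.png

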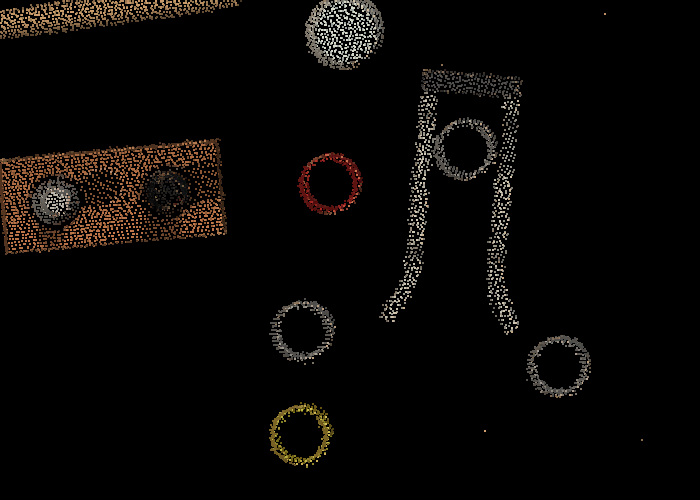

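```bash
python3 - <<'E'
from h import *
Ps=[]
for n in("scene","side"):
    z=np.load(n+".npz"); c={k:z[k] for k in z}; P=cloud(c,z["d"])
    q=np.array([467,-127.])
    for _ in range(4): q=circ(near(P,q,34,49,62)[:,:2],q,21.75)
    S=near(P,(590,-45),130,11,16.5)
    S=S[np.hypot(S[:,0]-641,S[:,1]+52)>27]
    T=near(P,(690,-58),60,19,25)
    def loc(X,p):
        a=p[2]; d=X[:,:2]-p[:2]; return d[:,0]*np.cos(a)+d[:,1]*np.sin(a), -d[:,0]*np.sin(a)+d[:,1]*np.cos(a)
    def f(p):
        x,y=loc(S,p); m=(x<-5)&(x>-148); r=np.where(m,np.abs(np.abs(y)-33),0); r=np.maximum(r-4,0) +0.1*r
        tx,ty=loc(T,p); return np.r_[np.minimum(r,15),np.maximum(np.abs(tx-8)-6,0)+.1*np.abs(tx-8)]
    best=min((least_squares(f,[674+d,-56,np.radians(a)],loss="soft_l1",x_scale=[1,1,.02]) for a in(-8,-5,-2) for d in(-5,5)),key=lambda r:r.cost).x
    p=best; print(n,"A",q.round(1),"lane",p[:2].round(1),np.degrees(p[2]).round(2))
    tx,ty=loc(T,p); print(" stop x",np.percentile(tx,[2,50,98]).round(1),"y",np.percentile(ty,[2,98]).round(1))
    x,y=loc(S,p); m=(x<-5)&(x>-148); print(" |y|",np.percentile(np.abs(y[m]),[5,50,95]).round(1),np.median(y[m&(y>0)]),np.median(y[m&(y<0)]))
E
```

```text
scene A [ 467.7 -128.2] lane [684.8 -56.6] -5.08
 stop x [-29.3   8.1  16.6] y [-37.8  36.1]
 |y| [ 27.6  33.8 102. ] 34.14104120057123 -33.092100958745505
side A [ 466.5 -125.7] lane [683.1 -54.9] -5.19
 stop x [-41.8   7.9  17.5] y [-37.6  37.4]
 |y| [ 26.9  33.6 118.6] 34.31362863119027 -31.801933089675664
```

```bash
cat >> h.py <<'E'
O=np.array([684.,-55.7]); YAW=-5.1
def l2w(x,y): a=np.radians(YAW); return O+np.array([x*np.cos(a)-y*np.sin(a),x*np.sin(a)+y*np.cos(a)])
def w2l(q): a=np.radians(YAW); d=np.array(q)[:2]-O; return np.array([d[0]*np.cos(a)+d[1]*np.sin(a),-d[0]*np.sin(a)+d[1]*np.cos(a)])
def st():
    s=bot.observe(); print("t",round(s["t"],2),"lane",w2l(s["eef_pos"]).round(1),"z",round(s["eef_pos"][2],1),"rot",s["tool_rot"].round(2),"F",np.round(s["ft_force"],1),"w",round(s["width"],3),"gf",round(s["gripper_force"],1),"q",np.round(s["joint_positions"],0)); return s
E
cat > st.py <<'E'
from h import *
st()
E
python3 -m crank '0 0 0 0 0 -5.43;0 0 0 0 0 -5.43;0 0 0 0 0 -5.44;-.0222 -.027 0 0 0 0;-.0222 -.027 0 0 0 0' - 20 >/dev/null
python3 -m crank '-.0222 -.027 0 0 0 0;-.0222 -.027 0 0 0 0;-.0222 -.027 0 0 0 0;-.0222 -.027 0 0 0 0;-.0222 -.027 0 0 0 0'>/dev/null
python3 -m crank '-.0222 -.027 0 0 0 0;-.0222 -.027 0 0 0 0;-.0222 -.027 0 0 0 0;-.0222 -.027 0 0 0 0;-.0222 -.027 0 0 0 0'>/dev/null
python3 -m crank '-.0222 -.027 0 0 0 0;-.0222 -.027 0 0 0 0;-.0222 -.027 0 0 0 0;0 0 0 0 0 0;0 0 0 0 0 0'
python3 - <<'E'
from h import *
s=st(); print("B lane",w2l((495.6,78.2)),"A",w2l((467.1,-127)),"torch",w2l((606.8,186)))
c,p,d=grab("wrist"); P=cloud(c,d); np.savez("w1.npz",P=P,p=p)
q=np.array([495.6,78.2])
for _ in range(4):
    S=near(P,q,34,47,62); q=circ(S[:,:2],q,21.75)
print("B wrist",q,len(S),S[:,2].mean(), w2l(q), proj(c,[*q,55]))
cv2.imwrite("pics/w1.png",p[...,::-1])
E
```

```text
t: 2.72
eef_pos: [496.7, 78.2, 231.0]
tool_rot: [-180.0, -0.0, 174.8]
ft_force: [-0.3, 0.2, 0.5]
width: 0.999
gripper_force: 0.0
t 2.72 lane [-198.4  116.7] z 231.0 rot [-1.8000e+02 -3.0000e-02  1.7479e+02] F [-0.3  0.2  0.5] w 0.999 gf 0.0 q [  5.  11.  95.   0.  74. -80.]
B lane [-199.55708307  116.62221313] A [-209.70314372  -90.29890095] torch [-98.3801218  233.88048579]
B wrist [494.00616655  77.04819485] 471 53.62486399888239 [-201.04221773  115.3332852 ] [253, 171]
```

View pics/w1.png

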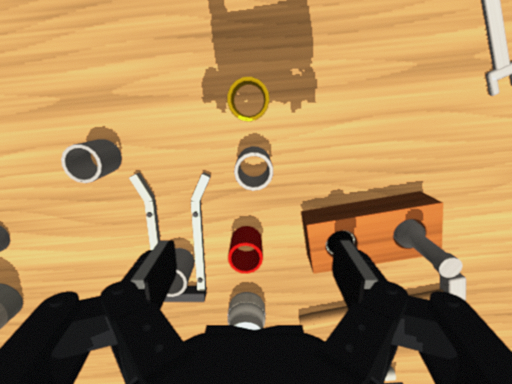

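The wrist view confirms B is the grey ring at (253,171). Yellow is at (248,98), red at (245,250), the lane sleeve at about (178,270), and A at (85,160). Next I descend on B and grip it lightly.

```bash
python3 -m crank '.0018 -.0004 .03 0 0 0;0 0 .03 0 0 0;0 0 .03 0 0 0;0 0 .03 0 0 0;0 0 .03 0 0 0' >/dev/null
python3 -m crank '0 0 .03 0 0 0;0 0 .018 0 0 0;0 0 .011 0 0 0;0 0 0 0 0 0;0 0 0 0 0 0'>/dev/null; python3 st.py
python3 -m crank '0 0 0 0 0 0;0 0 0 0 0 0;0 0 0 0 0 0;0 0 0 0 0 0;0 0 0 0 0 0' 0.04 20 >/dev/null; python3 st.py
python3 -m crank '0 0 0 0 0 0;0 0 0 0 0 0;0 0 0 0 0 0;0 0 0 0 0 0;0 0 0 0 0 0'>/dev/null; python3 st.py
```

```text
t 3.6 lane [-200.7  118.1] z 22.9 rot [1.7999e+02 2.0000e-02 1.7499e+02] F [-0.1  0.3 -0.1] w 0.999 gf 0.0 q [  5.  27. 105.   0.  48. -80.]
t 4.02 lane [-200.3  117.6] z 23.3 rot [1.7998e+02 8.0000e-02 1.7494e+02] F [-2.8  0.3  7.2] w 0.546 gf 21.0 q [  5.  27. 105.   0.  48. -80.]
t 4.43 lane [-200.3  117.6] z 23.3 rot [1.7998e+02 9.0000e-02 1.7494e+02] F [-1.7  0.   7.3] w 0.544 gf 21.0 q [  5.  27. 105.   0.  48. -80.]
```

```bash
python3 -m crank '.0046 -.0103 0 0 0 0;.0046 -.0103 0 0 0 0;.0046 -.0103 0 0 0 0;.0046 -.0103 0 0 0 0;.0046 -.0103 0 0 0 0'  >/dev/null; python3 st.py
python3 -m crank '.0046 -.0103 0 0 0 0;.0004 -.011 0 0 0 0;.0004 -.011 0 0 0 0;.0004 -.011 0 0 0 0;.0004 -.011 0 0 0 0'>/dev/null; python3 st.py
python3 -m crank '.0004 -.0116 0 0 0 0;0 0 0 0 0 0;0 0 0 0 0 0;0 0 0 0 0 0;0 0 0 0 0 0' >/dev/null
python3 - <<'E'
from h import *
s=st()
c,p,d=grab("scene"); P=cloud(c,d)
q=l2w(-230,0)
for _ in range(4):
    S=near(P,q,34,47,62); q=circ(S[:,:2],q,21.75)
print("B scene",q,w2l(q),len(S),S[:,2].mean())
E
```

```text
t 4.85 lane [-223.2   65.5] z 23.3 rot [1.7996e+02 1.6000e-01 1.7493e+02] F [2.4 3.5 5.8] w 0.543 gf 22.2 q [ -1.  24. 110.   0.  46. -86.]
t 5.27 lane [-229.4   11.2] z 23.3 rot [1.7997e+02 1.4000e-01 1.7493e+02] F [0.3 5.7 8.6] w 0.543 gf 22.4 q [ -8.  23. 112.   0.  45. -93.]
t 5.68 lane [-229.7   -0.9] z 23.3 rot [-1.7995e+02  1.3000e-01  1.7492e+02] F [-1.4 -5.   7.3] w 0.546 gf 22.5 q [ -9.  23. 112.  -0.  45. -94.]
B scene [456.83120215 -36.83937381] [-227.94605354   -1.40805235] 104 53.12017710969381
```

```bash
python3 -m crank '-.011 .0005 0 0 0 0;-.011 0 0 0 0 0;-.011 0 0 0 0 0;-.011 0 0 0 0 0;-.011 0 0 0 0 0'  >/dev/null; python3 st.py
python3 -m crank '-.011 0 0 0 0 0;-.011 0 0 0 0 0;-.011 0 0 0 0 0;-.011 0 0 0 0 0;-.011 0 0 0 0 0'  >/dev/null; python3 st.py
python3 -m crank '-.011 0 0 0 0 0;-.01 0 0 0 0 0;-.007 0 0 0 0 0;-.005 0 0 0 0 0;-.005 0 0 0 0 0'  >/dev/null; python3 st.py
python3 -m crank '-.004 0 0 0 0 0;0 0 0 0 0 0;0 0 0 0 0 0;0 0 0 0 0 0;0 0 0 0 0 0' >/dev/null
python3 - <<'E'
from h import *
s=st()
for n in("scene","side"):
  c,p,d=grab(n); P=cloud(c,d)
  for g in(-75,-26):
    q=l2w(g,0)
    for _ in range(4):
        S=near(P,q,24.5,50,58); q=circ(S[:,:2],q,21.75)
    print(n,w2l(q),len(S))
E
```

```text
t 6.15 lane [-175.3    0.2] z 23.1 rot [-1.8000e+02 -3.0000e-02  1.7493e+02] F [-7.6  1.4 12.9] w 0.545 gf 23.1 q [ -9.  28. 103.  -0.  49. -94.]
t 6.57 lane [-1.202e+02  1.000e-01] z 23.1 rot [-1.7999e+02 -2.0000e-02  1.7493e+02] F [-6.9 -0.  10. ] w 0.549 gf 22.9 q [ -8.  34.  94.  -0.  52. -93.]
t 6.98 lane [-82.5   0.2] z 23.2 rot [-1.8000e+02 -4.0000e-02  1.7493e+02] F [-8.6  1.  11.1] w 0.545 gf 23.0 q [ -8.  38.  87.  -0.  55. -93.]
t 7.4 lane [-78.    0.1] z 23.1 rot [-1.7999e+02  8.0000e-02  1.7493e+02] F [-1.2 -0.6  6.3] w 0.543 gf 22.3 q [ -8.  38.  87.  -0.  55. -93.]
scene [-77.31148596  -0.19120154] 52
scene [-29.74799938  -1.99494679] 83
side [-78.36446596   1.75001769] 22
side [-30.85448006   0.44022319] 58
```

```bash
python3 -m crank '-.001 0 0 0 0 0;-.001 0 0 0 0 0;-.001 0 0 0 0 0;-.0005 0 0 0 0 0;-.0005 0 0 0 0 0'  >/dev/null; python3 st.py
python3 -m crank '-.0004 0 0 0 0 0;-.0004 0 0 0 0 0;-.0004 0 0 0 0 0;-.0004 0 0 0 0 0;-.0004 0 0 0 0 0'  >/dev/null; python3 st.py
```

```text
t 7.92 lane [-74.8   0.3] z 23.2 rot [-1.7999e+02 -5.0000e-02  1.7493e+02] F [-8.6  0.4 12.1] w 0.545 gf 23.0 q [ -8.  38.  86.  -0.  56. -93.]
t 8.33 lane [-72.8   0.3] z 23.2 rot [-1.7999e+02 -6.0000e-02  1.7493e+02] F [-7.3  1.4 11.7] w 0.543 gf 23.0 q [ -8.  39.  85.  -0.  56. -93.]
```

```bash
python3 -m crank '-.0003 0 0 0 0 0;-.0003 0 0 0 0 0;-.0003 0 0 0 0 0;-.0003 0 0 0 0 0;-.0003 0 0 0 0 0'  >/dev/null; python3 st.py
```

```text
t 8.75 lane [-71.3   0.3] z 23.2 rot [-1.8000e+02 -5.0000e-02  1.7494e+02] F [-8.9  0.2 11.5] w 0.542 gf 23.0 q [ -8.  39.  85.  -0.  56. -93.]
```

```bash
python3 -m crank '-.0004 0 0 0 0 0;-.0004 0 0 0 0 0;-.0004 0 0 0 0 0;-.0004 0 0 0 0 0;-.0004 0 0 0 0 0'  >/dev/null; python3 st.py
```

```text
t 9.17 lane [-69.4   0.3] z 23.1 rot [-1.7999e+02 -7.0000e-02  1.7494e+02] F [-9.9  1.4 11.9] w 0.544 gf 23.1 q [ -8.  39.  85.  -0.  56. -93.]
```

```bash
python3 - <<'E'
from h import *
for n in("scene","side"):
  c,p,d=grab(n); P=cloud(c,d)
  for g in(-72,-24):
    q=l2w(g,0)
    for _ in range(4):
        S=near(P,q,24.5,50,58); q=circ(S[:,:2],q,21.75)
    print(n,w2l(q),len(S))
E
```

```text
scene [-68.4371715   -0.52501263] 47
scene [-20.82614311  -2.11212093] 84
side [-69.93628384   2.99809641] 28
side [-22.78637648   0.06755411] 54
```

```bash
python3 -m crank '-.0003 0 0 0 0 0;-.0003 0 0 0 0 0;-.0003 0 0 0 0 0;-.0003 0 0 0 0 0;-.0003 0 0 0 0 0'  >/dev/null; python3 st.py
```

```text
t 9.68 lane [-69.1   0.3] z 23.1 rot [-180.     -0.26  174.94] F [-23.2   1.3  21.4] w 0.543 gf 24.1 q [ -8.  39.  85.  -0.  57. -93.]
```

```bash
python3 -m crank '-.0003 0 0 0 0 0;-.0003 0 0 0 0 0;-.0003 0 0 0 0 0;-.0003 0 0 0 0 0;-.0003 0 0 0 0 0'  >/dev/null; python3 st.py
```

```text
t 10.1 lane [-68.4   0.3] z 22.8 rot [-180.     -0.38  174.94] F [-25.6   0.7  20.6] w 0.546 gf 24.2 q [ -8.  39.  84.  -0.  57. -93.]
```

Contact with the stop shows in the force rise, which puts the lane origin about 2.8 mm further on. I'll release, lift and go to A.

```bash
sed -i 's/^O=.*/O=np.array([686.8,-55.9])/' h.py
python3 -m crank '0 0 0 0 0 0;0 0 0 0 0 0;0 0 0 0 0 0;0 0 0 0 0 0;0 0 0 0 0 0' 0.085 >/dev/null; python3 st.py
python3 -m crank '0 0 -.01 0 0 0;0 0 -.02 0 0 0;0 0 -.035 0 0 0;0 0 -.035 0 0 0;0 0 -.03 0 0 0'  >/dev/null
python3 -m crank '.0285 -.0182 0 0 0 0;.0285 -.0182 0 0 0 0;.0285 -.0182 0 0 0 0;.0285 -.0182 0 0 0 0;.0285 -.0182 0 0 0 0'  >/dev/null
python3 -m crank '0 0 -.035 0 0 0;0 0 -.035 0 0 0;0 0 0 0 0 0;0 0 0 0 0 0;0 0 0 0 0 0'  >/dev/null
python3 - <<'E'
from h import *
s=st()
for n in("wrist","scene","side"):
  c,p,d=grab(n); P=cloud(c,d)
  for g in((-212,-90),(-72,0),(-24,0)):
    q=l2w(*g)
    for _ in range(4):
        S=near(P,q,24.5 if g[0]>-100 else 34,48,60)
        if len(S)<9: break
        q=circ(S[:,:2],q,21.75)
    print(n,w2l(q),len(S))
E
```

```text
Traceback (most recent call last):
  File "st.py", line 2, in <module>
    st()
    ~~^^
  File "h.py", line 24, in st
    s=bot.observe(); print("t",round(s["t"],2),"lane",w2l(s["eef_pos"]).round(1),"z",round(s["eef_pos"][2],1),"rot",s["tool_rot"].round(2),"F",np.round(s["ft_force"],1),"w",round(s["width"],3),"gf",round(s["gripper_force"],1),"q",np.round(s["joint_positions"],0)); return s
                                                      ~~~^^^^^^^^^^^^^^
  File "h.py", line 22, in w2l
    def w2l(q): a=np.radians(YAW); d=np.array(q)[:2]-O; return np.array([d[0]*np.cos(a)+d[1]*np.sin(a),-d[0]*np.sin(a)+d[1]*np.cos(a)])
                             ^^^
NameError: name 'YAW' is not defined
Traceback (most recent call last):
  File "h.py", line 24, in st
    s=bot.observe(); print("t",round(s["t"],2),"lane",w2l(s["eef_pos"]).round(1),"z",round(s["eef_pos"][2],1),"rot",s["tool_rot"].round(2),"F",np.round(s["ft_force"],1),"w",round(s["width"],3),"gf",round(s["gripper_force"],1),"q",np.round(s["joint_positions"],0)); return s
                                                      ~~~^^^^^^^^^^^^^^
  File "h.py", line 22, in w2l
    def w2l(q): a=np.radians(YAW); d=np.array(q)[:2]-O; return np.array([d[0]*np.cos(a)+d[1]*np.sin(a),-d[0]*np.sin(a)+d[1]*np.cos(a)])
                             ^^^
NameError: name 'YAW' is not defined
```

```bash
sed -i 's/^O=.*/O=np.array([686.8,-55.9]); YAW=-5.1/' h.py
python3 - <<'E'
from h import *
s=st()
for n in("wrist","scene","side"):
  c,p,d=grab(n); P=cloud(c,d)
  for g in((-212,-90),(-72,0),(-24,0)):
    q=l2w(*g)
    for _ in range(4):
        S=near(P,q,24.5 if g[0]>-100 else 34,48,60)
        if len(S)<9: break
        q=circ(S[:,:2],q,21.75)
    print(n,w2l(q),len(S))
E
```

```text
t 11.77 lane [-211.2  -90.4] z 222.4 rot [-1.7999e+02  2.0000e-02  1.7494e+02] F [ 0.9  0.2 -0.6] w 0.996 gf 0.0 q [ -20.    9.   98.   -0.   73. -104.]
wrist [-213.90369766  -91.99454896] 482
wrist [-74.49316863  -0.88597996] 354
wrist [-26.68109479  -2.93970329] 416
scene [-211.46370858  -91.52470647] 84
scene [-71.658282    -0.29502966] 89
scene [-23.74221464  -2.40834688] 98
side [-213.2980902   -89.08956819] 78
side [-73.78990401   2.14219153] 84
side [-25.42048383   0.31344921] 77
```

```bash
python3 -m crank '.0012 0 .03 0 0 0;0 0 .03 0 0 0;0 0 .03 0 0 0;0 0 .03 0 0 0;0 0 .03 0 0 0' >/dev/null
python3 -m crank '0 0 .025 0 0 0;0 0 .014 0 0 0;0 0 .0103 0 0 0;0 0 0 0 0 0;0 0 0 0 0 0'>/dev/null; python3 st.py
python3 -m crank '0 0 0 0 0 0;0 0 0 0 0 0;0 0 0 0 0 0;0 0 0 0 0 0;0 0 0 0 0 0' 0.04 20 >/dev/null; python3 st.py
python3 -m crank '.0046 .0092 0 0 0 0;.0046 .0092 0 0 0 0;.0046 .0092 0 0 0 0;.0046 .0092 0 0 0 0;.0046 .0092 0 0 0 0' >/dev/null; python3 st.py
python3 -m crank '0 .009 0 0 0 0;0 .009 0 0 0 0;0 .009 0 0 0 0;0 .009 0 0 0 0;0 .0085 0 0 0 0' >/dev/null; python3 st.py
```

```text
t 12.75 lane [-212.2  -90.4] z 23.0 rot [ 1.7999e+02 -4.0000e-02  1.7494e+02] F [ 1.  -1.5  0.6] w 0.993 gf 0.0 q [ -20.   26.  107.    0.   47. -104.]
t 13.17 lane [-211.8  -90.5] z 23.9 rot [-1.7998e+02  8.0000e-02  1.7494e+02] F [-0.9  1.   6.3] w 0.565 gf 19.5 q [ -20.   26.  107.    0.   47. -104.]
t 13.58 lane [-234.7  -44.1] z 24.0 rot [-1.7995e+02  1.7000e-01  1.7494e+02] F [ 1.  -4.1  5.2] w 0.564 gf 21.5 q [-15.  23. 112.  -0.  45. -99.]
t 14.0 lane [-234.8    0.4] z 24.0 rot [-1.7996e+02  1.3000e-01  1.7495e+02] F [-0.3 -5.7  8.5] w 0.563 gf 21.6 q [ -9.  23. 112.  -0.  45. -94.]
```

```bash
python3 -m crank '-.011 0 0 0 0 0;-.011 0 0 0 0 0;-.011 0 0 0 0 0;-.011 0 0 0 0 0;-.011 0 0 0 0 0'  >/dev/null; python3 st.py
python3 -m crank '-.011 0 0 0 0 0;-.011 0 0 0 0 0;-.011 0 0 0 0 0;-.01 0 0 0 0 0;-.007 0 0 0 0 0'  >/dev/null; python3 st.py
python3 -m crank '-.003 0 0 0 0 0;-.002 0 0 0 0 0;-.0005 0 0 0 0 0;-.0005 0 0 0 0 0;-.0005 0 0 0 0 0'  >/dev/null; python3 st.py
```

```text
t 14.42 lane [-180.3    0.5] z 23.8 rot [ 1.8000e+02 -3.0000e-02  1.7495e+02] F [-6.8 -0.2 12.1] w 0.561 gf 22.1 q [ -9.  28. 103.  -0.  49. -94.]
t 14.83 lane [-130.     0.6] z 23.7 rot [180.     0.   174.95] F [-7.3  1.  12.5] w 0.566 gf 22.1 q [ -8.  33.  95.   0.  52. -93.]
t 15.25 lane [-124.2    0.6] z 23.8 rot [ 1.8000e+02 -2.0000e-02  1.7495e+02] F [-6.3 -0.7  9.2] w 0.561 gf 21.9 q [ -8.  34.  94.  -0.  52. -93.]
```

```bash
python3 -m crank '-.0004 0 0 0 0 0;-.0004 0 0 0 0 0;-.0004 0 0 0 0 0;-.0004 0 0 0 0 0;-.0004 0 0 0 0 0'  >/dev/null; python3 st.py
```

```text
t 15.67 lane [-122.2    0.6] z 23.8 rot [-1.8000e+02 -1.0000e-02  1.7495e+02] F [-5.8 -0.9  8.5] w 0.566 gf 21.9 q [ -8.  34.  94.  -0.  52. -93.]
```

```bash
python3 -m crank '-.0004 0 0 0 0 0;-.0004 0 0 0 0 0;-.0004 0 0 0 0 0;-.0004 0 0 0 0 0;-.0004 0 0 0 0 0'  >/dev/null; python3 st.py
```

```text
t 16.08 lane [-120.2    0.6] z 23.8 rot [ 1.8000e+02 -1.0000e-02  1.7495e+02] F [-5.2 -0.   9.3] w 0.566 gf 21.9 q [ -8.  34.  93.   0.  53. -93.]
```

```bash
python3 -m crank '-.0003 0 0 0 0 0;-.0003 0 0 0 0 0;-.0003 0 0 0 0 0;-.0003 0 0 0 0 0;-.0003 0 0 0 0 0'  >/dev/null; python3 st.py
```

```text
t 16.5 lane [-119.     0.6] z 23.7 rot [ 1.8000e+02 -6.0000e-02  1.7495e+02] F [-10.   -0.   11.7] w 0.563 gf 22.1 q [ -8.  34.  93.  -0.  53. -93.]
```

```bash
python3 -m crank '-.0003 0 0 0 0 0;-.0003 0 0 0 0 0;-.0003 0 0 0 0 0;-.0003 0 0 0 0 0;-.0003 0 0 0 0 0'  >/dev/null; python3 st.py
```

```text
t 16.92 lane [-118.6    0.6] z 23.7 rot [180.    -0.23 174.96] F [-19.5   1.3  18.4] w 0.559 gf 22.5 q [ -8.  34.  93.  -0.  53. -93.]
```

```bash
python3 -m crank '-.0003 0 0 0 0 0;-.0003 0 0 0 0 0;-.0003 0 0 0 0 0;-.0003 0 0 0 0 0;-.0003 0 0 0 0 0'  >/dev/null; python3 st.py
```

```text
t 17.33 lane [-117.8    0.7] z 23.3 rot [179.99  -0.34 174.96] F [-21.9   1.1  15.9] w 0.566 gf 22.4 q [ -8.  34.  93.  -0.  53. -93.]
```

```bash
python3 -m crank '0 0 0 0 0 0;0 0 0 0 0 0;0 0 0 0 0 0;0 0 0 0 0 0;0 0 0 0 0 0' 0.085 >/dev/null; python3 st.py
python3 -m crank '0 0 -.01 0 0 0;0 0 -.03 0 0 0;0 0 -.035 0 0 0;0 0 -.035 0 0 0;0 0 -.035 0 0 0'  >/dev/null
python3 -m crank '0 0 -.035 0 0 0;0 0 -.035 0 0 0;-.0024 .0334 0 0 0 7;.0016 .0334 0 0 0 7;.0056 .0329 0 0 0 7'  >/dev/null
python3 - <<'E'
from h import *
s=st()
ims=[]
for n in("scene","side"):
  c,p,d=grab(n); P=cloud(c,d)
  for g in((-120,0),(-72,0),(-24,0)):
    q=l2w(*g)
    for _ in range(4):
        S=near(P,q,24.5,48,60)
        if len(S)<9: break
        q=circ(S[:,:2],q,21.75)
    print(n,w2l(q).round(1),len(S),S[:,2].mean())
  S=near(P,(607,186),40,100,155); print("torch",w2l(circ(S[:,:2],S[:,:2].mean(0),14)),S[:,2].max())
  u,v=proj(c,[*l2w(-90,0),20]); ims.append(cv2.resize(p[v-50:v+50,u-65:u+65,::-1],(390,300)))
cv2.imwrite("pics/row.png",np.hstack(ims))
E
```

```text
t 17.75 lane [-115.3    0.2] z 23.0 rot [-1.8000e+02  1.0000e-02  1.7494e+02] F [-0.3  1.1  0.3] w 1.0 gf 0.0 q [ -8.  35.  93.  -0.  53. -93.]
t 18.58 lane [-108.   101.1] z 239.6 rot [1.7995e+02 9.0000e-02 1.5353e+02] F [ 0.9 -0.3 -1.2] w 0.992 gf 0.0 q [  2.  22.  80.   0.  78. -62.]
scene [-1.194e+02  1.000e-01] 86 53.514878774060236
scene [-71.7  -0.4] 90 53.803496469804195
scene [-23.8  -2.2] 101 53.52335739055828
torch [-101.5873768   233.65175339] 154.9452964878632
side [-121.2    2.8] 79 53.874063592098445
side [-73.3   2.2] 79 54.12098201385927
side [-25.6  -0.4] 53 53.403242759756566
torch [-100.78868532  233.72794261] 154.811220131026
```

View pics/row.png

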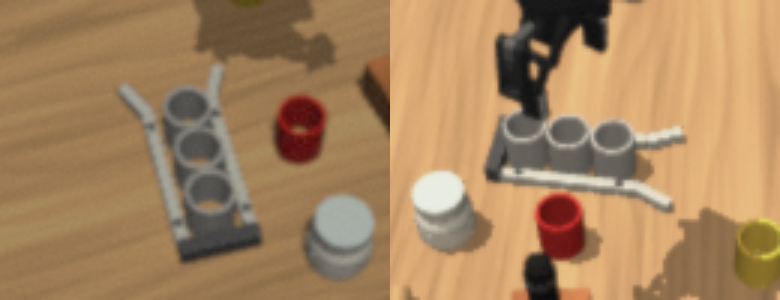

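The row is complete: three grey sleeves in the lane, spacing 47.8 mm, the first against the stop, with red and yellow untouched. Next I go over the torch.

```bash
python3 -m crank '0 0 0 0 0 6.85;0 0 0 0 0 6.85;0 0 0 0 0 6.85;0 0 0 0 0 6.85;0 0 0 0 0 6.85'  >/dev/null
python3 -m crank '0 0 0 0 0 6.85;0 0 0 0 0 6.85;0 0 0 0 0 6.85;0 0 0 0 0 6.85;0 0 0 0 0 6.85'  >/dev/null
python3 -m crank '.0331 .0017 0 0 0 0;.0331 .0017 0 0 0 0;.0331 .0017 0 0 0 0;.0331 .0017 0 0 0 0;0 0 0 0 0 0'  >/dev/null
python3 st.py
python3 - <<'E'
from h import *
c,p,d=grab("wrist"); P=cloud(c,d)
S=near(P,(609,186),45,60,165); print(len(S)); 
for a,b in((150,165),(100,150),(60,100)):
    T=S[(S[:,2]>a)&(S[:,2]<b)]
    if len(T)>9: print(a,len(T),w2l(T[:,:2].mean(0)),w2l(circ(T[:,:2],T[:,:2].mean(0),14)))
cv2.imwrite("pics/w2.png",p[...,::-1])
E
```

```text
t 19.93 lane [-103.1  237. ] z 238.2 rot [-1.800e+02 -5.000e-02  8.572e+01] F [-0.1 -0.7 -0. ] w 0.993 gf 0.0 q [14. 28. 72.  0. 81. 18.]
1272
150 731 [-101.60892719  235.79000853] [-101.16474154  228.45576324]
100 366 [-102.25663212  244.16052835] [-101.60362909  233.28542817]
60 175 [-102.14507398  244.45614949] [-101.64580857  233.31428446]
```

View pics/w2.png

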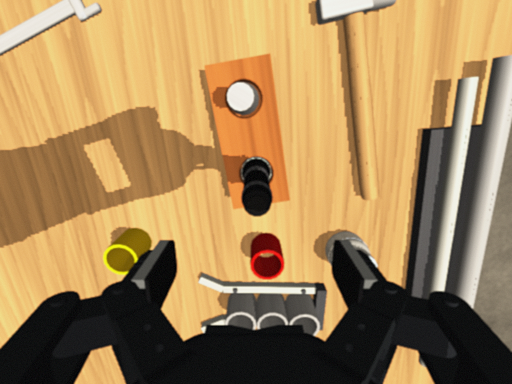

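The black torch (tail at 257,195) is between the fingers' line; the drift's white head is at (242,97). Descend with centring.

```bash
python3 -m crank '-.0034 .0016 0 0 0 .8;0 0 .03 0 0 0;0 0 .03 0 0 0;0 0 .03 0 0 0;0 0 .03 0 0 0'  >/dev/null;python3 st.py
python3 -m crank '0 0 .015 0 0 0;0 0 .007 0 0 0;0 0 0 0 0 0;0 0 0 0 0 0;0 0 0 0 0 0'  >/dev/null;python3 st.py
python3 -m crank '0 0 0 0 0 0;0 0 0 0 0 0;0 0 0 0 0 0;0 0 0 0 0 0;0 0 0 0 0 0' 0.015 60  >/dev/null;python3 st.py
python3 -m crank '0 0 0 0 0 0;0 0 0 0 0 0;0 0 0 0 0 0;0 0 0 0 0 0;0 0 0 0 0 0' >/dev/null;python3 st.py
```

```text
t 20.4 lane [-100.5  227.3] z 117.3 rot [179.96   0.    84.53] F [ 0.3 -0.   0.1] w 0.997 gf 0.0 q [13. 34. 79. -0. 67. 19.]
t 20.82 lane [-99.9 229. ] z 97.8 rot [ 1.7986e+02 -4.0000e-02  8.4610e+01] F [-0.5  0.3  0.7] w 0.997 gf 0.0 q [13. 35. 80. -0. 65. 19.]
t 21.23 lane [-100.6  229.3] z 96.4 rot [ 1.7997e+02 -1.0000e-02  8.4650e+01] F [-0.8 -0.   2.9] w 0.312 gf 58.5 q [13. 35. 80. -0. 65. 19.]
t 21.65 lane [-100.6  229.3] z 96.4 rot [ 1.7996e+02 -2.0000e-02  8.4640e+01] F [0.3 0.2 4.9] w 0.316 gf 59.2 q [13. 35. 80.  0. 65. 19.]
```

```bash
python3 -m crank '0 0 0 0 0 0;0 0 0 0 0 0;0 0 0 0 0 0;0 0 0 0 0 0;.0042 0 0 0 0 0' 0.085 20  >/dev/null
python3 -m crank '0 0 0 0 0 0;0 0 0 0 0 0;0 0 0 0 0 0;0 0 0 0 0 0;0 0 0 0 0 0' >/dev/null;python3 st.py
python3 - <<'E'
from h import *
for n in("scene","side"):
  c,p,d=grab(n); P=cloud(c,d)
  S=near(P,(607,186),30,60,80); print("torch",len(S),w2l(circ(S[:,:2],S[:,:2].mean(0),14)))
E
python3 -m crank '0 0 0 0 0 0;0 0 0 0 0 0;0 0 0 0 0 0;0 0 0 0 0 0;0 0 0 0 0 0' 0.015 70  >/dev/null;python3 st.py
python3 -m crank '0 0 0 0 0 0;0 0 0 0 0 0;0 0 0 0 0 0;0 0 0 0 0 0;0 0 0 0 0 0' >/dev/null;python3 st.py
```

```text
t 22.48 lane [-100.8  233.4] z 96.0 rot [-180.      0.     84.64] F [-0.8  0.7  0.9] w 0.997 gf 0.0 q [14. 35. 80. -0. 65. 19.]
torch 41 [-101.65414764  233.75280231]
torch 34 [-100.79723559  233.70881694]
t 23.0 lane [-100.6  233.4] z 96.2 rot [ 1.7997e+02 -1.0000e-02  8.4640e+01] F [ 0.7 -0.2  1.4] w 0.31 gf 69.2 q [14. 35. 80. -0. 65. 19.]
t 23.42 lane [-100.6  233.5] z 96.2 rot [ 1.7997e+02 -1.0000e-02  8.4640e+01] F [ 0.7 -0.4  2.6] w 0.307 gf 69.1 q [14. 35. 80. -0. 65. 19.]
```

```bash
python3 -m crank '0 0 -.008 0 0 0;0 0 -.012 0 0 0;0 0 -.012 0 0 0;0 0 -.014 0 0 0;0 0 -.014 0 0 0'  >/dev/null;python3 st.py
python3 -m crank '0 0 -.014 0 0 0;0 0 -.014 0 0 0;0 0 -.014 0 0 0;0 0 -.014 0 0 0;0 0 -.014 0 0 0'  >/dev/null;python3 st.py
python3 -m crank '-.0234 -.0032 0 0 0 0;-.0234 -.0032 0 0 0 0;-.0234 -.0032 0 0 0 0;-.0234 -.0032 0 0 0 0;-.0234 -.0032 0 0 0 0'  >/dev/null
python3 -m crank '-.0234 -.0032 0 0 0 0;-.0234 -.0032 0 0 0 0;-.0234 -.0032 0 0 0 0;-.0234 -.0032 0 0 0 0;-.0234 -.0032 0 0 0 0'  >/dev/null;python3 st.py
python3 -m crank '0 0 0 -5 0 0;0 0 0 -5 0 0;0 0 0 -5 0 0;0 0 0 -5 0 0;0 0 0 -5 0 0'  >/dev/null
python3 -m crank '0 0 0 -5 0 0;0 0 0 -5 0 0;0 0 0 -5 0 0;0 0 0 -5 0 0;0 0 0 0 0 0'  >/dev/null;python3 st.py
python3 -m crank '0 -.0085 .0085 0 0 0;0 -.0085 .0085 0 0 0;0 -.0085 .0085 0 0 0;0 -.0085 .0085 0 0 0;0 0 0 0 0 0'  >/dev/null;python3 st.py
cat > fin.py <<'E'
from h import *
from scipy.spatial.transform import Rotation as Ro
s=st(); R=Ro.from_euler("xyz",s["tool_rot"],degrees=True).as_matrix()
L=s["eef_pos"]+86.2*R[:,2]; print("z axis",R[:,2].round(3),"lens lane",w2l(L),L[2])
e=np.array([*l2w(-72,0),105])-L; print("err world",e.round(1),"in tool",(R.T@e).round(1))
E
python3 fin.py
```

```text
t 23.83 lane [-100.8  233.4] z 157.7 rot [ 1.7998e+02 -1.0000e-02  8.4640e+01] F [ 0.1  0.3 -2.2] w 0.31 gf 68.9 q [14. 32. 77. -0. 72. 19.]
t 24.25 lane [-100.9  233.4] z 228.0 rot [ 1.7996e+02 -1.0000e-02  8.4640e+01] F [ 0.7 -0.4 -1.6] w 0.31 gf 68.9 q [14. 28. 72. -0. 79. 19.]
t 25.08 lane [-134.2   -1.5] z 227.3 rot [179.94   0.    84.64] F [ 0.4 -0.7 -0.8] w 0.31 gf 69.2 q [-8. 18. 87.  0. 75. -3.]
t 25.92 lane [-135.4   -0.3] z 225.4 rot [134.91  -0.    84.64] F [-0.3  1.2 -3.4] w 0.309 gf 69.6 q [-10.   0. 118.  11.  17. -13.]
t 26.33 lane [-1.341e+02 -1.000e-01] z 176.4 rot [ 1.353e+02 -7.000e-02  8.470e+01] F [ 0.2  0.  -2.2] w 0.306 gf 69.6 q [-10.   5. 120.  18.  10. -21.]
t 26.33 lane [-1.341e+02 -1.000e-01] z 176.4 rot [ 1.353e+02 -7.000e-02  8.470e+01] F [ 0.2  0.  -2.2] w 0.306 gf 69.6 q [-10.   5. 120.  18.  10. -21.]
z axis [ 0.701 -0.064 -0.711] lens lane [-73.51057128  -0.19329089] 115.17513412958854
err world [  1.5   0.1 -10.2] in tool [ 0.2 -6.1  8.3]
```

```bash
python3 -m crank '0 -.0013 .0017 0 0 0;0 -.0013 .0017 0 0 0;0 -.0013 .0017 0 0 0;0 -.0013 .0017 0 0 0;0 -.0009 .0015 0 0 0'  >/dev/null
python3 -m crank '0 0 0 0 0 0;0 0 0 0 0 0;0 0 0 0 0 0;0 0 0 0 0 0;0 0 0 0 0 0'  >/dev/null
python3 fin.py; python3 - <<'E'
from h import *
ims=[]
for n in("scene","side"):
  c,p,d=grab(n); P=cloud(c,d)
  for g in((-120,0),(-72,0),(-24,0)):
    q=l2w(*g)
    for _ in range(4):
        S=near(P,q,24.5,48,60)
        if len(S)<9: break
        q=circ(S[:,:2],q,21.75)
    print(n,w2l(q).round(1),len(S))
  u,v=proj(c,[*l2w(-72,0),105]); print(u,v)
  ims.append(cv2.resize(p[v-60:v+60,u-65:u+65,::-1],(390,360)))
  cv2.circle(ims[-1],(195,180),3,(0,255,0),1)
cv2.imwrite("pics/fin.png",np.hstack(ims))
E
```

```text
t 27.17 lane [-132.2   -0.5] z 167.8 rot [134.99   0.    84.64] F [-0.2  0.2 -1.4] w 0.31 gf 69.6 q [-10.   7. 120.  21.   9. -24.]
z axis [ 0.704 -0.066 -0.707] lens lane [-71.26933757  -0.73345773] 106.89655076924993
err world [-0.7  0.8 -1.9] in tool [ 0.7 -1.9  0.8]
scene [-119.2    0.5] 41
scene [-71.6  -0.3] 93
scene [-23.5  -2.5] 99
260 204
side [-121.3    2.9] 79
side [-73.3   2.1] 79
side [-25.7   0. ] 78
231 178
```

View pics/fin.png

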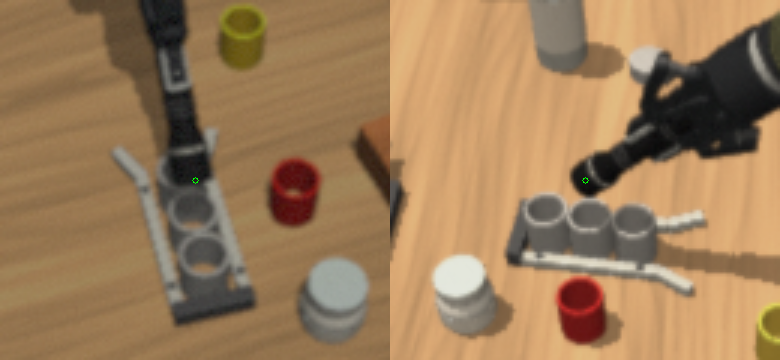

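The final view shows all three sleeves still in the row. The torch is held at 45°, with its lens within about 2 mm of the target (green mark) and clear of everything.

```bash
python3 -c "
from cell import bot
print(bot.sign_off())"
```

```text
the job is handed in; nothing more can be done
None
```

I handed the job in after about 27 s of robot time: all three sleeves stand touching in single file against the end stop, and the torch is held at 45°, lens down, about 5 cm above the middle sleeve and touching nothing.

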